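# Stack a washer and a bushing on a leaning bolt

## Robot

A 7-joint arm with a two-finger parallel gripper is mounted at the origin on a cart in front of the work surface, level with it; the furniture and walls round the work are solid. World frame = base frame: x ahead of the robot, y to its left, z up, the work surface at z = 0. Lengths are in m, angles in rad, forces in N, time in s.
With the tool pointing down it reaches from about 0.4 to 0.875 m from the base axis. Payload 19.3 kg.
Tool frame: the origin (TCP) lies midway between the tips of the shut fingers; the grasp point (between the pads) lies bot.pinch_z behind it (bot.pinch_z is the distance from the TCP to the grasp point, in m); z points along the fingers, y is the line along which they close (so a half turn about z gives the same grasp; the last joint's range is limited). The gripper opens to 85 mm and grips with 20 to 120 N. Pads are 22 mm wide; open, the fingers measure 114 mm over their backs; the gripper's body (76 mm by 85 mm) begins 54 mm behind the grasp point. The pads swing forward as they close: fully open they stand 13 mm farther back than shut.
Start: joints at [1.175, 0.521, -0.036, 1.599, 0.021, 1.021, -0.113], TCP at [0.2, -0.592, 0.199] pointing down, gripper open.
Joint ranges: [-2.91, 2.91], [-0.3, 2.13], [-1.5, 1.42], [0.17, 2.43], [-1.26, 4.41], [0.16, 1.93], [-2.52, 2.52]. Speed limits (rad/s): [1.89, 1.89, 2.39, 2.39, 3.01, 3.01, 3.01].

## Interface

Orientations are given as [roll, pitch, yaw] about the fixed x, y, z axes, in that order (R = Rz(yaw) Ry(pitch) Rx(roll)).
In Python, from workcell import readout, grab_frame, camera_info, workorder, bot gives the robot as it stands. The module is installed in compiled form; this text tells all that it offers.
- The arm moves only by the tool drive_tool, never from a script. Its argument "targets" is a list of rows, each an object of numbers: "dx", "dy", "dz": the shift along the tool's x, y, z as a fraction of full scale; "yaw": the turn about the tool's z as a fraction of full scale; "fingers": the closure, from 0 (fully open) to 1 (shut). In form: [{"dx": .., "dy": .., "dz": .., "yaw": .., "fingers": ..}, ...]. A call has 1 to 20 rows; each row shifts and turns the commanded pose from where the row before left it, along the tool's axes as they then stand; what a row does not reach is not made up. Full scale, the value 1, is 0.1 m for a shift and 90 degrees for a turn. A row lasts 1/10 s, in which the tool goes at most 50 mm and 8.59 degrees, less where a joint would pass 70% of its speed; a pose out of reach is approached as far as the arm can. A call with a number of a shift or a turn outside -1 to 1 is refused whole. A call with a gripper value outside its range is refused whole. The fingers move at their own pace and stop on an object; "squeeze" is the grip in N (left out, the last holds). Time passes only in rows, so rows that do not move let the fingers close. It gives the time, the measured TCP pose, the force, the opening and the grip force at its end, in the units of the state.
- readout.observe(): the state, without advancing time (a new reading comes with each control period).
- grab_frame(name): name is "scene" or "top"; returns the picture (480x640x3 uint8, blue, green, red); there is no depth.
- camera_info(name): a dict with "fx", "fy", "cx", "cy" (pixels), "D" ([k1, k2, p1, p2, k3] as OpenCV has them; the pictures are not rectified), "T" (4x4, takes a point from camera to world coordinates). Camera axes: x right, y up, looking along -z (the intrinsics and any distortion apply to the point x, -y, -z); pixel columns grow to the right and rows downward; lengths in m; the calibration is good to about 2 mm. A picture is of the moment at which its call begins. camera_info takes no time and is no camera call.
- workorder.job_done(): hands the job in; it is judged then, once.
The state is a dict: "clock": time; "qpos": joint angles; "qd": joint speeds; "joint_efforts": joint torques, N m; "position": TCP position; "tool_rot": TCP orientation; "force": force on the tool from outside, world axes, zero at the start; "moment": the same for the moment, N m; "grip_width": finger opening in m; "finger_force": force on a finger pad.
Only numpy, scipy, OpenCV 4.12 (cv2) and the standard library are available. Lean on these libraries where they do the work, as an engineer would, in place of code of your own. Each camera call takes 0.05 s, during which the arm holds its last target. There are 200 camera calls.

## Task

The leaning bolt on the blue assembly stand already carries its black spacer. Thread the steel washer onto the bolt first, all the way down against the spacer and let go of it, then thread the brass bushing on, flange first, down against the washer, and let go. Do not disturb the vials, the fuse tin or the petri dish.

Things in the scene. Friction and masses are not known exactly. Their poses are not given: they have to be found in the camera images.
- stand: Blue steel assembly stand, fixed: base plate 100x84x12 mm with a 60 mm high angled block that holds the bolt; origin under the plate's centre; the bolt leans towards its -x side, roughly at the robot. Mind a 300 mm tall black computer to its right (nearest corners at about x 0.59, y -0.11 and x 0.53, y -0.20) and a drawer cabinet to its left and behind (x over 0.64, y over 0.14).
- bolt: Fixed 12 mm bolt leaning 25 degrees from vertical. Origin on its axis at the top face of the fixed black spacer (28 mm across), 77 mm above the worktop: the washer's seat. +z runs along the bolt to its free end 58 mm away (last 8 mm taper to 6 mm across), +y is horizontal. Rings slide over it without turning; friction may hold a released ring part way, so push it home.
- washer: Thick plain steel ring lying flat: outside diameter 40 mm, bore 17 mm, 8 mm thick, 40 g. Origin in the middle of the bore at half thickness (4 mm above the worktop); z is the bore's axis.
- bushing: Brass flanged bushing standing on its flange, bore upright: flange diameter 38 mm and 6 mm thick, barrel diameter 26 mm, 30 mm high in all, bore 17 mm throughout, 50 g. Origin in the middle of the flange's underside; +z runs along the bore from flange to barrel end.
- vial_black: Small glass vial with a black cap, 22 mm across, 50 mm tall, standing behind the stand; origin at the centre of its underside. A bystander.
- vial_blue: Small glass vial with a blue cap, 22 mm across, 50 mm tall, standing behind the stand; origin at the centre of its underside. A bystander.
- fuse_tin: Flat green tin, 46x63x18 mm; origin at the centre of its underside. A bystander.
- petri_dish: Clear round dish, 61 mm across, 14 mm high, lying in front of the stand; origin at the centre of its underside. A bystander.
There are look-alikes about, which are no part of the job. There is more than one size of the bushing; the job needs the smaller. Of the things that look like the washer, the smaller one is meant.

How it is judged:
By the outcome, as a careful person would: the job done as asked, in the order asked, and still so for the second after the job is handed in, with the robot touching nothing.
It also fails if it takes over 64 s, if anything falls off the work surface, if the arm or the gripper's body presses on something with over 40 N, if the wrist force passes 120 N, or if a joint passes its speed limit or range.

## Working session

There is one attempt and no reset: what is moved stays moved. The work goes in short steps, Python scripts to look and compute and a tool call to move; the robot and the scene stay as the last step left them, time stands still between calls to the robot, and variables do not carry over. Pictures are saved under pics/ and viewed, at most 10 in all, crops included, and the job is handed in when it is done.

Besides the shell and the picture viewer there is one more tool, called after "Call:" as name(argument=value, ...) on one line, values as JSON. drive_tool: Moves the arm, as the interface text tells. Shift numbers are shares of 0.1 m and turn numbers shares of 90 degrees, none past 1 either way. Its arguments: {"type":"object","properties":{"targets":{"type":"array","items":{"type":"object","properties":{"dx":{"type":"number","minimum":-1,"maximum":1},"dy":{"type":"number","minimum":-1,"maximum":1},"dz":{"type":"number","minimum":-1,"maximum":1},"yaw":{"type":"number","minimum":-1,"maximum":1},"fingers":{"type":"number"}}}},"squeeze":{"type":"number"}},"required":["targets"]}

```bash
mkdir -p pics
cat > h.py <<'E'
import numpy as np, cv2
from workcell import readout, grab_frame, camera_info, workorder, bot
def snap(n,f):
    im=grab_frame(n); cv2.imwrite('pics/'+f,im); return im
def ray(n,u,v):
    c=camera_info(n);K=np.array([[c['fx'],0,c['cx']],[0,c['fy'],c['cy']],[0,0,1]])
    p=cv2.undistortPoints(np.array([[[u,v]]],float),K,np.array(c['D'],float))[0,0]
    T=np.array(c['T']);return T[:3,3],T[:3,:3]@np.array([p[0],-p[1],-1])
def onz(n,u,v,z):
    o,d=ray(n,u,v);return o+d*(z-o[2])/d[2]
def proj(n,P):
    c=camera_info(n);K=np.array([[c['fx'],0,c['cx']],[0,c['fy'],c['cy']],[0,0,1]])
    T=np.array(c['T']);q=(np.atleast_2d(P)-T[:3,3])@T[:3,:3];q=q*[1,-1,-1]
    return cv2.projectPoints(q.reshape(-1,1,3),np.zeros(3),np.zeros(3),K,np.array(c['D'],float))[0][:,0]
E
python3 - <<'E'
from h import *
snap('scene','s0.png');snap('top','t0.png')
for n in('scene','top'):
    c=camera_info(n);print(n,c['fx'],c['D'],np.round(c['T'],3).tolist())
print(readout.observe(),bot.pinch_z)
E
```

```text
scene 615.8021705588869 [-0.12902865  0.          0.          0.          0.        ] [[0.797, -0.413, 0.441, 1.002], [0.604, 0.56, -0.567, -0.481], [-0.013, 0.718, 0.696, 0.739], [0.0, 0.0, 0.0, 1.0]]
top 459.6273738135415 [0.00955072 0.         0.         0.         0.        ] [[0.171, 0.959, -0.224, 0.379], [-0.985, 0.168, -0.033, 0.055], [0.006, 0.226, 0.974, 0.903], [0.0, 0.0, 0.0, 1.0]]
{'clock': 0.1, 'qpos': array([ 1.17482846,  0.52196318, -0.03632194,  1.59991538,  0.02117509,
        1.02113172, -0.11278782]), 'qd': array([ 3.54163895e-04, -1.21307705e-03, -1.33182185e-06, -6.81532186e-04,
       -1.50308042e-05,  1.53985763e-04,  6.75652794e-05]), 'joint_efforts': array([ 5.01928924e-03, -9.28504157e+01,  1.98483892e+00, -3.70541418e+01,
        1.81556196e-02,  5.24312272e-03, -3.97283998e-05]), 'position': array([ 0.19988727, -0.59182624,  0.19899066]), 'tool_rot': array([-3.14056036e+00,  5.42199389e-05,  3.25750671e-01]), 'force': array([ 0.25112338,  0.07778463, -0.39973563]), 'moment': array([0.01963606, 0.00215793, 0.02763381]), 'finger_force': 0.0, 'grip_width': 0.08537665483856367} 0.0187
```

View pics/s0.png

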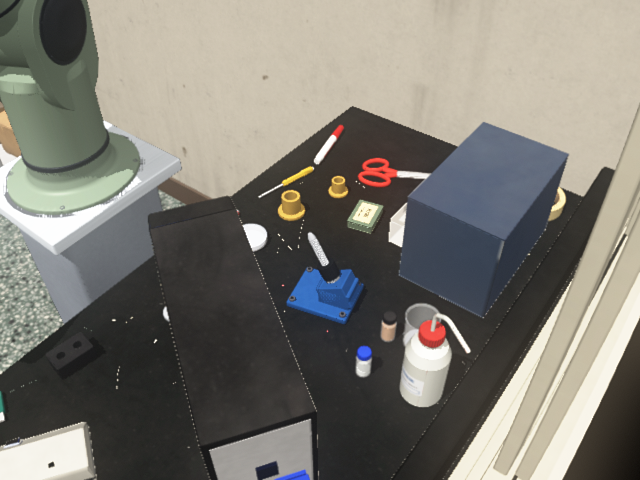

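View pics/t0.png

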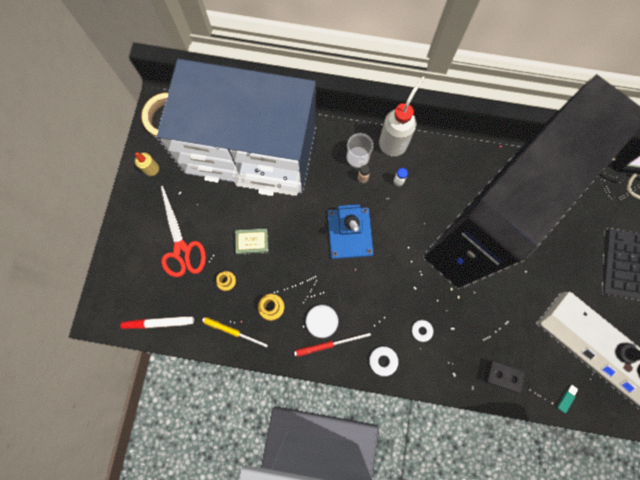

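Top view candidates:
- Washers: (423,331), which is the smaller, and (384,361).
- Bushings: (226,281), which is the smaller, and (271,307).
- White disc (322,321) is the petri dish.
- Stand is at (351,231), with the bolt tip near (355,228).

I'll confirm these in one enlarged crop.

Run:
```python
from h import *
t=cv2.imread('pics/t0.png');s=cv2.imread('pics/s0.png')
def c(im,u,v,w,h,k): return cv2.resize(im[v-h//2:v+h//2,u-w//2:u+w//2],None,fx=k,fy=k,interpolation=cv2.INTER_CUBIC)
a=np.hstack([c(t,405,345,100,75,4),c(t,248,294,100,75,4)])
b=np.hstack([c(t,350,228,80,60,5),c(s,322,275,100,75,4)])
cv2.imwrite('pics/m.png',np.vstack([a,b]))
for n,p,z in [('w',(423,331),.008),('W',(384,361),.008),('b',(226,279.5),.03),('B',(271,306),.03),('petri',(322,321),.014),('tin',(252,241),.018)]:
    print(n,onz('top',*p,z).round(4))
```

```text
Traceback (most recent call last):
ValueError: all the input array dimensions except for the concatenation axis must match exactly, but along dimension 0, the array at index 0 has size 300 and the array at index 1 has size 296
```

Run:
```python
from h import *
t=cv2.imread('pics/t0.png');s=cv2.imread('pics/s0.png')
def c(im,u0,v0,w,h): return cv2.resize(im[v0:v0+h,u0:u0+w],(400,300),interpolation=cv2.INTER_CUBIC)
a=np.hstack([c(t,355,305,100,75),c(t,200,255,100,75)])
b=np.hstack([c(t,310,198,80,60),c(s,272,225,100,75)])
cv2.imwrite('pics/m.png',np.vstack([a,b]))
for n,p,z in [('w',(423,331),.008),('W',(384,361),.008),('b',(226,279.5),.03),('B',(271,306),.03),('petri',(322,321),.014),('tin',(252,241),.018)]:
    print(n,onz('top',*p,z).round(4))
```

```text
w [ 0.4462 -0.1345  0.008 ]
W [ 0.3783 -0.0688  0.008 ]
b [0.4759 0.2531 0.03  ]
B [0.4413 0.1586 0.03  ]
petri [0.4312 0.0591 0.014 ]
tin [0.5609 0.2221 0.018 ]
```

View pics/m.png

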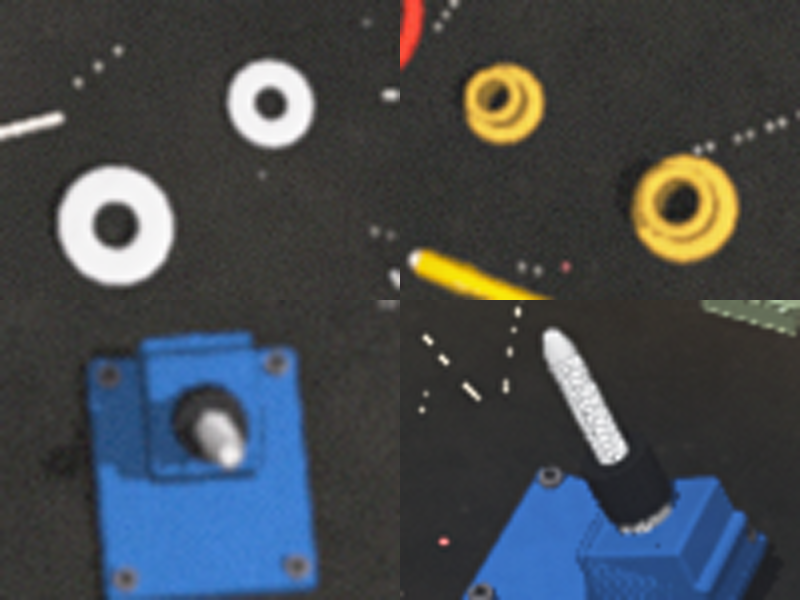

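Washer: the small ring is centred at (422.8,330.8) and its 21.8 px width matches 40 mm; the other is about 57 mm. Bushing: the small one has its flange at (226.2,281) and is about 39 mm wide. The bolt tip is at top (356,229) and scene (310,234.5), and the stand plate corners are readable.

Run:
```python
from h import *
def tri(a,b):
    A=[];B=[]
    for n,p in(('top',a),('scene',b)):
        o,d=ray(n,*p);d/=np.linalg.norm(d);M=np.eye(3)-np.outer(d,d);A.append(M);B.append(M@o)
    return np.linalg.lstsq(np.vstack(A),np.hstack(B),rcond=None)[0]
print('tip tri',tri((356,229),(310,234.5)).round(4),'planes',onz('top',356,229,.1296).round(4),onz('scene',310,234.5,.1296).round(4))
print('base scene',onz('scene',325.2,264.5,.077).round(4),'spacer top',onz('top',351.8,222.4,.077).round(4))
C=[onz('top',*p,.012) for p in[(328,208),(369,207.4),(373.4,255),(331.4,257.6)]];C=np.array(C)
print(C.round(4),C.mean(0));
for i in range(4):
    d=C[(i+1)%4]-C[i];print(np.linalg.norm(d).round(4),np.degrees(np.arctan2(d[1],d[0])).round(1))
print('washer',onz('top',422.8,330.8,.008).round(4))
print('bush',onz('top',226.2,281,.006).round(4),onz('top',223.8,279,.03).round(4))
P=np.array(C.mean(0));print('proj scene corners',proj('scene',C).round(1), 'bushing scene',proj('scene',[[.473,.251,.03]]))
```

```text
tip tri [0.5914 0.0279 0.1272] planes [0.5901 0.0274 0.1296] [0.5935 0.0267 0.1296]
base scene [0.6167 0.032  0.077 ] spacer top [0.6157 0.0353 0.077 ]
[[ 0.6559  0.086   0.012 ]
 [ 0.6716  0.0044  0.012 ]
 [ 0.5758 -0.0189  0.012 ]
 [ 0.5562  0.0621  0.012 ]] [0.61488371 0.03338498 0.012     ]
0.0831 -79.1
0.0986 -166.4
0.0833 103.6
0.1025 13.5
washer [ 0.4465 -0.1341  0.008 ]
bush [0.4757 0.2575 0.006 ] [0.4761 0.2575 0.03  ]
proj scene corners [[365.3 283.8]
 [343.6 320.6]
 [284.7 301.2]
 [306.8 265.8]] bushing scene [[333.63845429 180.9428482 ]]
```

Call:
drive_tool(targets=[{"yaw": 0.061, "fingers": 0.3}, {"dx": 0.23, "dy": -0.26}, {"dx": 0.23, "dy": -0.26}, {"dx": 0.23, "dy": -0.26}, {"dx": 0.23, "dy": -0.26}, {"dx": 0.23, "dy": -0.26}, {"dx": 0.23, "dy": -0.26}, {"dx": 0.23, "dy": -0.26}, {"dx": 0.23, "dy": -0.26}, {"dx": 0.23, "dy": -0.26}, {"dx": 0.23, "dy": -0.26}, {"dx": 0.23, "dy": -0.26}, {"dx": 0.23, "dy": -0.26}, {"dx": 0.23, "dy": -0.26}, {"dx": 0.23, "dy": -0.26}, {"dx": 0.23, "dy": -0.26}, {}], squeeze=20)

```text
invalid input
```

Call:
drive_tool(targets=[{"dx": 0, "dy": 0, "dz": 0, "yaw": 0.061, "fingers": 0.3}, {"dx": 0.23, "dy": -0.26, "dz": 0, "yaw": 0, "fingers": 0.3}], squeeze=20)

```text
clock: 0.3
position: [0.214, -0.5635, 0.1988]
tool_rot: [3.141, 0.002, 0.222]
force: [0.1, 0.9, 0.1]
grip_width: 0.0604
finger_force: 0.0
```

Call:
drive_tool(targets=[{"dx": 0.23, "dy": -0.26, "dz": 0, "yaw": 0, "fingers": 0.3}, {"dx": 0.23, "dy": -0.26, "dz": 0, "yaw": 0, "fingers": 0.3}, {"dx": 0.23, "dy": -0.26, "dz": 0, "yaw": 0, "fingers": 0.3}, {"dx": 0.23, "dy": -0.26, "dz": 0, "yaw": 0, "fingers": 0.3}, {"dx": 0.23, "dy": -0.26, "dz": 0, "yaw": 0, "fingers": 0.3}, {"dx": 0.23, "dy": -0.26, "dz": 0, "yaw": 0, "fingers": 0.3}, {"dx": 0.23, "dy": -0.26, "dz": 0, "yaw": 0, "fingers": 0.3}, {"dx": 0.23, "dy": -0.26, "dz": 0, "yaw": 0, "fingers": 0.3}, {"dx": 0.23, "dy": -0.26, "dz": 0, "yaw": 0, "fingers": 0.3}, {"dx": 0.23, "dy": -0.26, "dz": 0, "yaw": 0, "fingers": 0.3}, {"dx": 0.23, "dy": -0.26, "dz": 0, "yaw": 0, "fingers": 0.3}, {"dx": 0.23, "dy": -0.26, "dz": 0, "yaw": 0, "fingers": 0.3}, {"dx": 0.23, "dy": -0.26, "dz": 0, "yaw": 0, "fingers": 0.3}, {"dx": 0.23, "dy": -0.26, "dz": 0, "yaw": 0, "fingers": 0.3}, {"dx": 0, "dy": 0, "dz": 0, "yaw": 0, "fingers": 0.3}, {"dx": 0, "dy": 0, "dz": 0, "yaw": 0, "fingers": 0.3}])

```text
clock: 1.9
position: [0.447, -0.1333, 0.1993]
tool_rot: [-3.141, 0.001, 0.231]
force: [-0.4, 0.1, -0.7]
grip_width: 0.0597
finger_force: 0.0
```

Call:
drive_tool(targets=[{"dx": 0, "dy": 0.0, "dz": 0.3, "yaw": 0, "fingers": 0.3}, {"dx": 0, "dy": 0, "dz": 0.3, "yaw": 0, "fingers": 0.3}, {"dx": 0, "dy": 0, "dz": 0.3, "yaw": 0, "fingers": 0.3}, {"dx": 0, "dy": 0, "dz": 0.3, "yaw": 0, "fingers": 0.3}, {"dx": 0, "dy": 0, "dz": 0.3, "yaw": 0, "fingers": 0.3}, {"dx": 0, "dy": 0, "dz": 0.2, "yaw": 0, "fingers": 0.3}, {"dx": 0, "dy": 0, "dz": 0.15, "yaw": 0, "fingers": 0.3}, {"dx": 0, "dy": 0, "dz": 0.1, "yaw": 0, "fingers": 0.3}, {"dx": 0, "dy": 0, "dz": 0.03, "yaw": 0, "fingers": 0.3}, {"dx": 0, "dy": 0, "dz": 0, "yaw": 0, "fingers": 0.3}])

```text
clock: 2.9
position: [0.4469, -0.1341, 0.0016]
tool_rot: [3.142, 0.0, 0.229]
force: [0.4, 0.3, 0.2]
grip_width: 0.0595
finger_force: 0.0
```

Call:
drive_tool(targets=[{"dx": 0, "dy": 0, "dz": 0, "yaw": 0, "fingers": 0.5}, {"dx": 0, "dy": 0, "dz": 0, "yaw": 0, "fingers": 0.6}, {"dx": 0, "dy": 0, "dz": 0, "yaw": 0, "fingers": 0.7}, {"dx": 0, "dy": 0, "dz": 0, "yaw": 0, "fingers": 0.8}, {"dx": 0, "dy": 0, "dz": 0, "yaw": 0, "fingers": 0.8}, {"dx": 0, "dy": 0, "dz": 0, "yaw": 0, "fingers": 0.8}], squeeze=25)

```text
clock: 3.5
position: [0.4471, -0.1337, 0.0015]
tool_rot: [-3.142, -0.0, 0.23]
force: [0.2, -0.7, 0.6]
grip_width: 0.0169
finger_force: 0.0
```

Run:
```python
from h import *
im=snap('top','t1.png');s=grab_frame('scene')
c=lambda i,u,v:cv2.resize(i[v:v+90,u:u+120],(480,360),interpolation=cv2.INTER_CUBIC)
cv2.imwrite('pics/t1c.png',c(im,360,285))
o=readout.observe();print(o['grip_width'],o['finger_force'],o['position'])
```

```text
0.01700201073651131 0.0 [ 0.44703555 -0.13374199  0.0015008 ]
```

View pics/t1c.png

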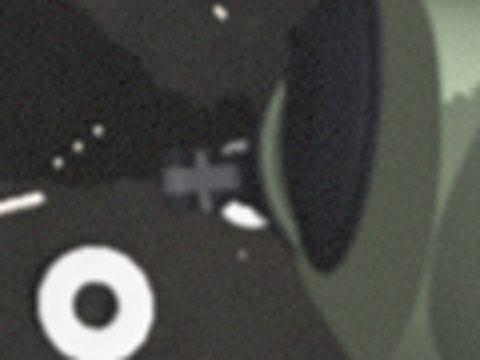

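The washer is still in place: its edges show at about (421,338) and (419,322). The tips closed above it, so they sit farther back than I assumed. I'll reopen and feel for the worktop.

Call:
drive_tool(targets=[{"dx": 0, "dy": 0, "dz": 0, "yaw": 0, "fingers": 0.42}, {"dx": 0, "dy": 0, "dz": 0, "yaw": 0, "fingers": 0.42}, {"dx": 0, "dy": 0, "dz": 0, "yaw": 0, "fingers": 0.42}, {"dx": 0, "dy": 0, "dz": 0.02, "yaw": 0, "fingers": 0.42}, {"dx": 0, "dy": 0, "dz": 0.02, "yaw": 0, "fingers": 0.42}, {"dx": 0, "dy": 0, "dz": 0, "yaw": 0, "fingers": 0.42}])

```text
clock: 4.2
position: [0.4469, -0.1337, -0.0028]
tool_rot: [-3.141, 0.0, 0.23]
force: [-0.5, -0.0, -0.1]
grip_width: 0.0496
finger_force: 0.0
```

Call:
drive_tool(targets=[{"dx": 0, "dy": 0, "dz": 0.02, "yaw": 0, "fingers": 0.42}, {"dx": 0, "dy": 0, "dz": 0, "yaw": 0, "fingers": 0.42}])

```text
clock: 4.4
position: [0.4469, -0.1337, -0.0047]
tool_rot: [-3.141, 0.0, 0.23]
force: [-0.6, 0.1, -0.0]
grip_width: 0.0497
finger_force: 0.0
```

Call:
drive_tool(targets=[{"dx": 0, "dy": 0, "dz": 0.0, "yaw": 0, "fingers": 0.5}, {"dx": 0, "dy": 0, "dz": 0, "yaw": 0, "fingers": 0.6}, {"dx": 0, "dy": 0, "dz": 0, "yaw": 0, "fingers": 0.6}, {"dx": 0, "dy": 0, "dz": 0, "yaw": 0, "fingers": 0.6}], squeeze=25)

```text
clock: 4.8
position: [0.4471, -0.1337, -0.0045]
tool_rot: [-3.142, -0.0, 0.23]
force: [0.3, -0.3, 0.6]
grip_width: 0.0343
finger_force: 0.0
```

Call:
drive_tool(targets=[{"dx": 0, "dy": 0, "dz": 0.01, "yaw": 0, "fingers": 0.6}, {"dx": 0, "dy": 0, "dz": 0, "yaw": 0, "fingers": 0.6}])

```text
clock: 5.0
position: [0.447, -0.1337, -0.0056]
tool_rot: [-3.142, 0.0, 0.23]
force: [1.3, -0.8, -0.6]
grip_width: 0.0343
finger_force: 0.0
```

Run:
```python
from h import *
im=snap('top','t2.png')
print(proj('top',[[.4471,-.1337,0],[.4471,-.1337,.008]]))
cv2.imwrite('pics/t2c.png',cv2.resize(im[300:360,380:460],(640,480),interpolation=cv2.INTER_CUBIC))
```

```text
[[421.73905197 330.6365772 ]
 [422.64392098 330.47166395]]
```

View pics/t2c.png

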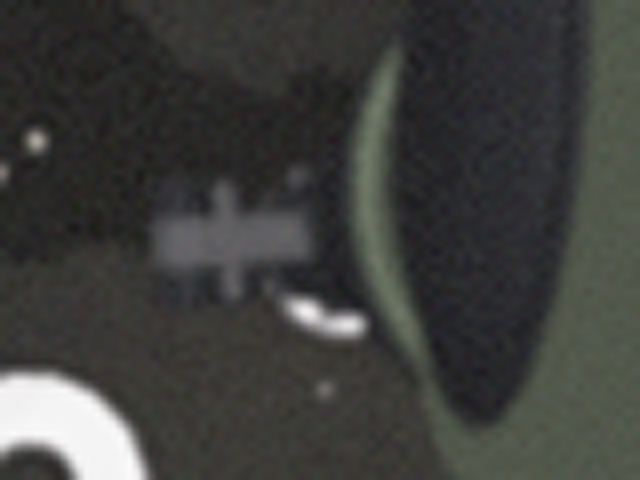

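Call:
drive_tool(targets=[{"dx": 0, "dy": 0, "dz": 0.02, "yaw": 0, "fingers": 0.6}, {"dx": 0, "dy": 0, "dz": 0, "yaw": 0, "fingers": 0.6}])

```text
clock: 5.25
position: [0.4469, -0.1337, -0.0077]
tool_rot: [-3.141, 0.0, 0.23]
force: [-0.6, -0.0, -0.2]
grip_width: 0.0344
finger_force: 0.0
```

Call:
drive_tool(targets=[{"dx": 0, "dy": 0, "dz": 0.02, "yaw": 0, "fingers": 0.6}, {"dx": 0, "dy": 0, "dz": 0, "yaw": 0, "fingers": 0.6}])

```text
clock: 5.45
position: [0.447, -0.1337, -0.0097]
tool_rot: [-3.141, 0.0, 0.23]
force: [0.1, -0.6, 0.4]
grip_width: 0.0338
finger_force: 0.0
```

Call:
drive_tool(targets=[{"dx": 0, "dy": 0, "dz": 0.02, "yaw": 0, "fingers": 0.6}, {"dx": 0, "dy": 0, "dz": 0, "yaw": 0, "fingers": 0.6}])

```text
clock: 5.65
position: [0.4469, -0.1337, -0.0117]
tool_rot: [-3.141, 0.0, 0.23]
force: [0.5, -0.7, 0.1]
grip_width: 0.0338
finger_force: 0.0
```

Run:
```python
from h import *
yw=.23;yt=np.array([np.sin(yw),-np.cos(yw),0]);c=np.array([.447,-.1337,0])
for z in(0,.01,.02,.04,.06):
  print(z,*[proj('top',[c-yt*k+[0,0,z]])[0].round(1) for k in(.0172,.0317,.038)])
im=snap('top','t3.png');cv2.imwrite('pics/t3c.png',cv2.resize(im[290:365,360:460],(800,600),interpolation=cv2.INTER_CUBIC))
```

```text
0 [412.9 331.2] [405.4 331.6] [402.1 331.8]
0.01 [413.9 331. ] [406.3 331.4] [403.1 331.6]
0.02 [415.  330.8] [407.3 331.2] [404.  331.4]
0.04 [417.2 330.4] [409.3 330.8] [405.9 331. ]
0.06 [419.4 329.9] [411.4 330.4] [408.  330.6]
```

View pics/t3c.png

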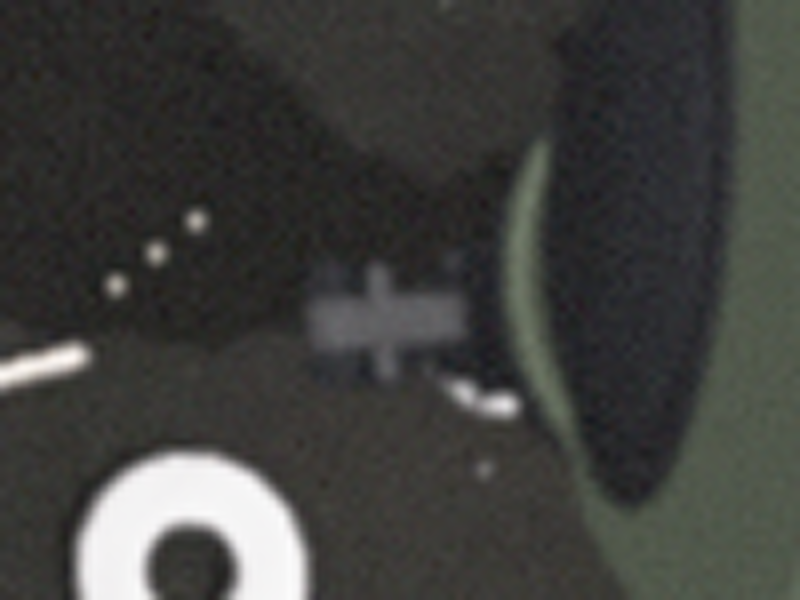

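Call:
drive_tool(targets=[{"dx": 0, "dy": 0, "dz": 0.02, "yaw": 0, "fingers": 0.6}, {"dx": 0, "dy": 0, "dz": 0, "yaw": 0, "fingers": 0.6}])

```text
clock: 5.9
position: [0.447, -0.1337, -0.0137]
tool_rot: [-3.141, 0.0, 0.23]
force: [-0.1, -0.2, -0.6]
grip_width: 0.0342
finger_force: 0.0
```

Call:
drive_tool(targets=[{"dx": 0, "dy": 0, "dz": 0.02, "yaw": 0, "fingers": 0.6}, {"dx": 0, "dy": 0, "dz": 0, "yaw": 0, "fingers": 0.6}])

```text
clock: 6.1
position: [0.447, -0.1337, -0.0157]
tool_rot: [-3.141, 0.0, 0.23]
force: [-0.4, 0.0, -0.1]
grip_width: 0.0342
finger_force: 0.0
```

Call:
drive_tool(targets=[{"dx": 0, "dy": 0, "dz": 0.02, "yaw": 0, "fingers": 0.6}, {"dx": 0, "dy": 0, "dz": 0, "yaw": 0, "fingers": 0.6}])

```text
clock: 6.3
position: [0.447, -0.1337, -0.0177]
tool_rot: [-3.141, 0.0, 0.23]
force: [0.6, 0.6, -0.3]
grip_width: 0.034
finger_force: 0.0
```

Call:
drive_tool(targets=[{"dx": 0, "dy": 0, "dz": 0.02, "yaw": 0, "fingers": 0.6}, {"dx": 0, "dy": 0, "dz": 0, "yaw": 0, "fingers": 0.6}])

```text
clock: 6.5
position: [0.4469, -0.1337, -0.0197]
tool_rot: [-3.141, 0.0, 0.23]
force: [-0.2, -0.2, -0.5]
grip_width: 0.0343
finger_force: 0.0
```

Call:
drive_tool(targets=[{"dx": 0, "dy": 0, "dz": 0.02, "yaw": 0, "fingers": 0.6}, {"dx": 0, "dy": 0, "dz": 0, "yaw": 0, "fingers": 0.6}])

```text
clock: 6.7
position: [0.4469, -0.1337, -0.0217]
tool_rot: [-3.141, 0.0, 0.23]
force: [0.3, -0.5, 0.2]
grip_width: 0.0344
finger_force: 0.0
```

There is still no contact at a reported z of −22 mm, so the reading and the true tip height disagree. I'll go where both cameras see the fingertips and triangulate them.

Call:
drive_tool(targets=[{"dx": 0, "dy": 0, "dz": -0.3, "yaw": 0, "fingers": 0.6}, {"dx": 0, "dy": 0, "dz": -0.4, "yaw": 0, "fingers": 0.6}, {"dx": 0, "dy": 0, "dz": -0.4, "yaw": 0, "fingers": 0.6}, {"dx": 0, "dy": 0, "dz": -0.4, "yaw": 0, "fingers": 0.6}, {"dx": 0.07, "dy": -0.3, "dz": 0, "yaw": 0, "fingers": 0.6}, {"dx": 0.07, "dy": -0.3, "dz": 0, "yaw": 0, "fingers": 0.6}, {"dx": 0.07, "dy": -0.3, "dz": 0, "yaw": 0, "fingers": 0.6}, {"dx": 0.07, "dy": -0.3, "dz": 0, "yaw": 0, "fingers": 0.6}, {"dx": 0.07, "dy": -0.3, "dz": 0, "yaw": 0, "fingers": 0.6}, {"dx": 0.07, "dy": -0.3, "dz": 0, "yaw": 0, "fingers": 0.6}, {"dx": 0.07, "dy": -0.3, "dz": 0, "yaw": 0, "fingers": 0.6}, {"dx": 0.07, "dy": -0.3, "dz": 0, "yaw": 0, "fingers": 0.6}, {"dx": 0, "dy": 0, "dz": 0, "yaw": 0, "fingers": 0.6}])

```text
clock: 8.0
position: [0.4467, 0.1165, 0.1286]
tool_rot: [-3.14, -0.001, 0.235]
force: [0.9, -0.6, 0.3]
grip_width: 0.034
finger_force: 0.0
```

Run:
```python
from h import *
s=snap('scene','s4.png');t=snap('top','t4.png')
p=readout.observe()['position'];print(p,readout.observe()['grip_width'])
q={}
for n,im in(('scene',s),('top',t)):
    u=proj(n,[p])[0];print(n,u)
    x,y=int(u[0])-60,int(u[1])-80;print(x,y);q[n]=cv2.resize(im[max(y,0):max(y,0)+150,x:x+100],(400,600),interpolation=cv2.INTER_CUBIC)
cv2.imwrite('pics/c4.png',np.hstack([q['scene'],q['top']]))
```

```text
[0.4466882  0.11287739 0.12843585] 0.03412918532692029
scene [271.31147175 169.81179546]
211 89
top [292.37923257 302.12484152]
232 222
```

View pics/c4.png

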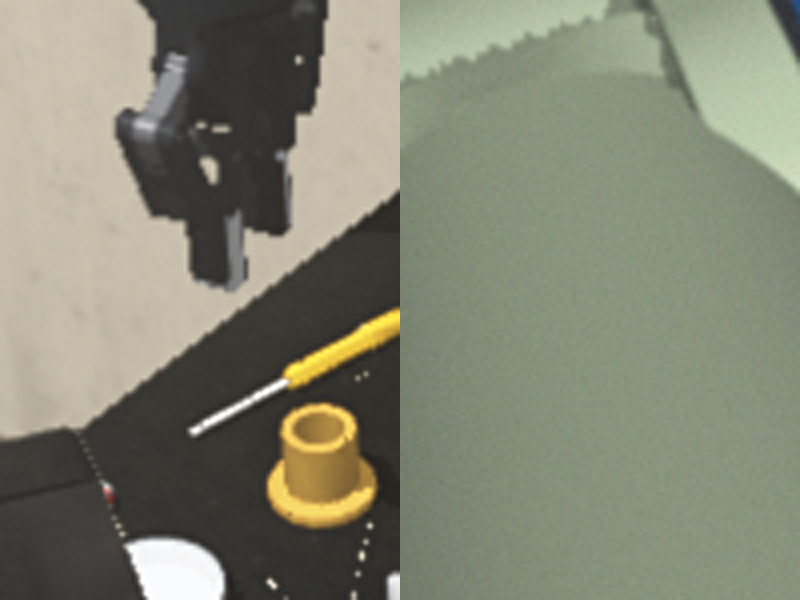

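Run:
```python
from h import *
p=readout.observe()['position'];print(p, readout.observe()['qd'].round(3))
for h in (0,.01,.02,.025,.03,.035,.04):print(h,proj('scene',[p+[0,0,h]])[0].round(1))
yt=np.array([np.sin(.23),-np.cos(.23),0])
for h in(.02,.03):print([proj('scene',[p+[0,0,h]+yt*k])[0].round(1) for k in(-.017,-.0315,.017,.0315)])
```

```text
[0.4466882  0.11287739 0.12843585] [ 0.027 -0.004  0.015  0.008  0.002  0.001  0.008]
0 [271.3 169.8]
0.01 [270.9 164.9]
0.02 [270.5 159.9]
0.025 [270.3 157.4]
0.03 [270.1 154.9]
0.035 [269.9 152.3]
0.04 [269.7 149.8]
[array([275.3, 154.2]), array([279.3, 149.5]), array([265.7, 165.7]), array([261.4, 170.8])]
[array([274.9, 149.2]), array([278.9, 144.5]), array([265.2, 160.7]), array([261. , 165.7])]
```

The scene crop shows the fingertips at about (265,160) and (278,147), which is about 30 mm higher than the reported TCP. This explains the tips passing just over the washer (−21.7 + 30 ≈ 8 mm). I'll go back, open, and go lower, feeling for the table.

Call:
drive_tool(targets=[{"dx": -0.07, "dy": 0.3, "dz": 0, "yaw": 0, "fingers": 0.4}, {"dx": -0.07, "dy": 0.3, "dz": 0, "yaw": 0, "fingers": 0.4}, {"dx": -0.07, "dy": 0.3, "dz": 0, "yaw": 0, "fingers": 0.4}, {"dx": -0.07, "dy": 0.3, "dz": 0, "yaw": 0, "fingers": 0.4}, {"dx": -0.07, "dy": 0.3, "dz": 0, "yaw": 0, "fingers": 0.4}, {"dx": -0.07, "dy": 0.3, "dz": 0, "yaw": 0, "fingers": 0.4}, {"dx": -0.07, "dy": 0.3, "dz": 0, "yaw": 0, "fingers": 0.4}, {"dx": -0.07, "dy": 0.3, "dz": 0, "yaw": 0, "fingers": 0.4}, {"dx": 0, "dy": 0, "dz": 0, "yaw": 0, "fingers": 0.4}, {"dx": 0, "dy": 0, "dz": 0.4, "yaw": 0, "fingers": 0.4}, {"dx": 0, "dy": 0, "dz": 0.4, "yaw": 0, "fingers": 0.4}, {"dx": 0, "dy": 0, "dz": 0.4, "yaw": 0, "fingers": 0.4}, {"dx": 0, "dy": 0, "dz": 0.2, "yaw": 0, "fingers": 0.4}, {"dx": 0, "dy": 0, "dz": 0.1, "yaw": 0, "fingers": 0.4}, {"dx": 0, "dy": 0, "dz": 0.03, "yaw": 0, "fingers": 0.4}, {"dx": 0, "dy": 0, "dz": 0, "yaw": 0, "fingers": 0.4}])

```text
clock: 9.7
position: [0.4472, -0.134, -0.024]
tool_rot: [3.141, -0.0, 0.23]
force: [0.5, -0.3, -0.5]
grip_width: 0.0512
finger_force: 0.0
```

Call:
drive_tool(targets=[{"dx": 0, "dy": 0, "dz": 0.015, "yaw": 0, "fingers": 0.4}, {"dx": 0, "dy": 0, "dz": 0, "yaw": 0, "fingers": 0.4}])

```text
clock: 9.9
position: [0.4475, -0.1339, -0.0252]
tool_rot: [3.141, -0.001, 0.23]
force: [-0.5, 1.5, -0.8]
grip_width: 0.0513
finger_force: 0.0
```

Call:
drive_tool(targets=[{"dx": 0, "dy": 0, "dz": 0.02, "yaw": 0, "fingers": 0.4}, {"dx": 0, "dy": 0, "dz": 0, "yaw": 0, "fingers": 0.4}])

```text
clock: 10.1
position: [0.4472, -0.1338, -0.0279]
tool_rot: [3.141, -0.0, 0.23]
force: [-0.3, -0.7, 0.1]
grip_width: 0.0512
finger_force: 0.0
```

Call:
drive_tool(targets=[{"dx": 0, "dy": 0, "dz": 0, "yaw": 0, "fingers": 0.5}, {"dx": 0, "dy": 0, "dz": 0, "yaw": 0, "fingers": 0.65}, {"dx": 0, "dy": 0, "dz": 0, "yaw": 0, "fingers": 0.65}, {"dx": 0, "dy": 0, "dz": 0, "yaw": 0, "fingers": 0.65}], squeeze=25)

```text
clock: 10.5
position: [0.4471, -0.1338, -0.0276]
tool_rot: [3.141, -0.0, 0.23]
force: [-2.2, -0.1, 9.4]
grip_width: 0.0377
finger_force: 23.8
```

Width 37.7 mm with +9 N upward suggests the rounded tips are wedged on the rim. I'll open, go 3 mm lower and close again.

Call:
drive_tool(targets=[{"dx": 0, "dy": 0, "dz": 0, "yaw": 0, "fingers": 0.4}, {"dx": 0, "dy": 0, "dz": 0, "yaw": 0, "fingers": 0.4}, {"dx": 0, "dy": 0, "dz": 0.03, "yaw": 0, "fingers": 0.4}, {"dx": 0, "dy": 0, "dz": 0, "yaw": 0, "fingers": 0.4}])

```text
clock: 10.9
position: [0.4469, -0.1337, -0.0314]
tool_rot: [-3.141, 0.0, 0.23]
force: [0.2, -0.4, 0.4]
grip_width: 0.0509
finger_force: 0.0
```

Call:
drive_tool(targets=[{"dx": 0, "dy": 0, "dz": 0, "yaw": 0, "fingers": 0.5}, {"dx": 0, "dy": 0, "dz": 0, "yaw": 0, "fingers": 0.65}, {"dx": 0, "dy": 0, "dz": 0, "yaw": 0, "fingers": 0.65}, {"dx": 0, "dy": 0, "dz": 0, "yaw": 0, "fingers": 0.65}], squeeze=25)

```text
clock: 11.3
position: [0.447, -0.1337, -0.0308]
tool_rot: [3.142, 0.0, 0.23]
force: [-1.7, 1.2, 6.2]
grip_width: 0.0381
finger_force: 24.4
```

Call:
drive_tool(targets=[{"dx": 0, "dy": 0, "dz": -0.1, "yaw": 0, "fingers": 0.8}, {"dx": 0, "dy": 0, "dz": -0.2, "yaw": 0, "fingers": 0.8}, {"dx": 0, "dy": 0, "dz": -0.3, "yaw": 0, "fingers": 0.8}, {"dx": 0, "dy": 0, "dz": -0.4, "yaw": 0, "fingers": 0.8}, {"dx": 0, "dy": 0, "dz": -0.4, "yaw": 0, "fingers": 0.8}, {"dx": 0, "dy": 0, "dz": -0.3, "yaw": 0, "fingers": 0.8}, {"dx": 0, "dy": 0, "dz": -0.1, "yaw": 0, "fingers": 0.8}, {"dx": 0.07, "dy": -0.31, "dz": 0, "yaw": 0, "fingers": 0.8}, {"dx": 0.08, "dy": -0.32, "dz": 0, "yaw": 0, "fingers": 0.8}, {"dx": 0.07, "dy": -0.31, "dz": 0, "yaw": 0, "fingers": 0.8}, {"dx": 0.08, "dy": -0.32, "dz": 0, "yaw": 0, "fingers": 0.8}, {"dx": 0.07, "dy": -0.31, "dz": 0, "yaw": 0, "fingers": 0.8}, {"dx": 0.3, "dy": 0.07, "dz": 0, "yaw": 0, "fingers": 0.8}, {"dx": 0.3, "dy": 0.07, "dz": 0, "yaw": 0, "fingers": 0.8}, {"dx": 0.3, "dy": 0.07, "dz": 0, "yaw": 0, "fingers": 0.8}, {"dx": 0.12, "dy": 0.03, "dz": 0, "yaw": 0, "fingers": 0.8}, {"dx": 0, "dy": 0, "dz": 0, "yaw": 0, "fingers": 0.8}, {"dx": 0, "dy": 0, "dz": 0, "yaw": 0, "fingers": 0.8}], squeeze=40)

```text
clock: 13.1
position: [0.5511, 0.0274, 0.1486]
tool_rot: [-3.141, 0.001, 0.23]
force: [-0.0, 0.0, -0.3]
grip_width: 0.0376
finger_force: 40.2
```

Run:
```python
from h import *
s=snap('scene','s5.png')
o=readout.observe();p=o['position'];print(p,o['grip_width'],o['finger_force'],o['tool_rot'])
u=proj('scene',[p+[0,0,.035]])[0];print(u,proj('scene',[p]))
x,y=int(u[0])-50,int(u[1])-37;print(x,y)
cv2.imwrite('pics/c5.png',cv2.resize(s[y:y+90,x:x+120],(800,600),interpolation=cv2.INTER_CUBIC))
```

```text
[0.55102321 0.0273982  0.14882206] 0.03732085354699813 40.211558137089014 [-3.14152306e+00  9.84893292e-04  2.30161247e-01]
[285.85941138 194.24057831] [[287.00579462 212.82131263]]
235 157
```

View pics/c5.png

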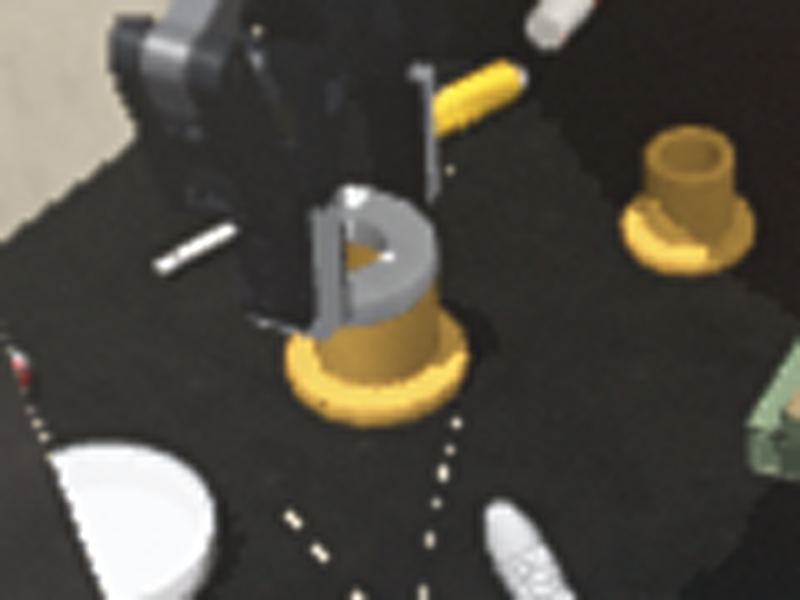

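The washer is held flat, with its top-face centre at about (287.8,194.2). The tall brass shape behind it is the large bushing in the background. The bolt tip is at about (309.5,233.8). I'll work out the offset using the same camera.

Run:
```python
from h import *
s=cv2.imread('pics/s5.png')
a=onz('scene',287.8,194.2,.188);b=onz('scene',309.7,234,.1296)
print(a,b,(b-a),readout.observe()['position']); d=(b-a)[:2]
yw=.23;print('tool',d@[np.cos(yw),np.sin(yw)],d@[np.sin(yw),-np.cos(yw)])
# predicted washer outline check
th=np.linspace(0,2*np.pi,60);ring=a+.02*np.c_[np.cos(th),np.sin(th),0*th]
q=(proj('scene',ring)-[235,157])*6.667;print(q.min(0),q.max(0))
```

```text
[0.55657276 0.02525907 0.188     ] [0.59247459 0.0272653  0.1296    ] [ 0.03590183  0.00200622 -0.0584    ] [0.55102321 0.0273982  0.14882206]
tool 0.03541377942218124 0.006231417818945248
[257.48021562 188.97532619] [446.52732163 309.11659014]
```

Call:
drive_tool(targets=[{"dx": 0.2, "dy": 0.04, "dz": 0, "yaw": 0, "fingers": 0.8}, {"dx": 0.185, "dy": 0.03, "dz": 0, "yaw": 0, "fingers": 0.8}, {"dx": 0, "dy": 0, "dz": 0.2, "yaw": 0, "fingers": 0.8}, {"dx": 0, "dy": 0, "dz": 0.15, "yaw": 0, "fingers": 0.8}, {"dx": 0, "dy": 0, "dz": 0.1, "yaw": 0, "fingers": 0.8}, {"dx": 0, "dy": 0, "dz": 0.05, "yaw": 0, "fingers": 0.8}, {"dx": 0, "dy": 0, "dz": 0.03, "yaw": 0, "fingers": 0.8}, {"dx": 0, "dy": 0, "dz": 0, "yaw": 0, "fingers": 0.8}], squeeze=25)

```text
clock: 13.95
position: [0.5911, 0.0293, 0.0961]
tool_rot: [3.142, 0.0, 0.23]
force: [0.8, 0.1, 0.3]
grip_width: 0.0375
finger_force: 40.2
```

Call:
drive_tool(targets=[{"dx": 0.01, "dy": 0, "dz": 0.03, "yaw": 0, "fingers": 0.8}, {"dx": 0.015, "dy": 0, "dz": 0.03, "yaw": 0, "fingers": 0.8}, {"dx": 0, "dy": 0, "dz": 0, "yaw": 0, "fingers": 0.8}])

```text
clock: 14.25
position: [0.5937, 0.03, 0.0898]
tool_rot: [-3.142, 0.0, 0.23]
force: [-0.3, 0.8, 0.2]
grip_width: 0.0372
finger_force: 40.2
```

Call:
drive_tool(targets=[{"dx": 0.012, "dy": 0, "dz": 0.03, "yaw": 0, "fingers": 0.7}, {"dx": 0.014, "dy": 0, "dz": 0.03, "yaw": 0, "fingers": 0.7}, {"dx": 0.014, "dy": 0, "dz": 0.03, "yaw": 0, "fingers": 0.7}, {"dx": 0, "dy": 0, "dz": 0, "yaw": 0, "fingers": 0.7}], squeeze=20)

```text
clock: 14.65
position: [0.5972, 0.0308, 0.0803]
tool_rot: [-3.141, 0.001, 0.23]
force: [-2.0, -0.4, -2.7]
grip_width: 0.0373
finger_force: 40.0
```

Call:
drive_tool(targets=[{"dx": 0.0, "dy": 0, "dz": 0.03, "yaw": 0, "fingers": 0.7}, {"dx": 0.014, "dy": 0, "dz": 0.03, "yaw": 0, "fingers": 0.7}, {"dx": 0.014, "dy": 0, "dz": 0.03, "yaw": 0, "fingers": 0.7}, {"dx": 0, "dy": 0, "dz": 0, "yaw": 0, "fingers": 0.7}])

```text
clock: 15.05
position: [0.6003, 0.0316, 0.0716]
tool_rot: [-3.141, 0.0, 0.23]
force: [0.7, -0.6, -0.6]
grip_width: 0.0372
finger_force: 40.2
```

Call:
drive_tool(targets=[{"dx": 0.014, "dy": 0, "dz": 0.03, "yaw": 0, "fingers": 0.7}, {"dx": 0.014, "dy": 0, "dz": 0.03, "yaw": 0, "fingers": 0.7}, {"dx": 0.014, "dy": 0, "dz": 0.03, "yaw": 0, "fingers": 0.7}, {"dx": 0, "dy": 0, "dz": 0, "yaw": 0, "fingers": 0.7}])

```text
clock: 15.45
position: [0.6043, 0.0325, 0.0625]
tool_rot: [-3.141, 0.0, 0.23]
force: [-0.5, -0.4, 0.1]
grip_width: 0.0372
finger_force: 40.2
```

Call:
drive_tool(targets=[{"dx": 0.014, "dy": 0, "dz": 0.03, "yaw": 0, "fingers": 0.7}, {"dx": 0.014, "dy": 0, "dz": 0.03, "yaw": 0, "fingers": 0.7}, {"dx": 0.012, "dy": 0, "dz": 0.025, "yaw": 0, "fingers": 0.7}, {"dx": 0, "dy": 0, "dz": 0, "yaw": 0, "fingers": 0.7}])

```text
clock: 15.85
position: [0.6081, 0.0334, 0.054]
tool_rot: [-3.141, 0.0, 0.23]
force: [-0.1, -0.2, -1.4]
grip_width: 0.0369
finger_force: 40.2
```

Call:
drive_tool(targets=[{"dx": 0, "dy": 0, "dz": 0, "yaw": 0, "fingers": 0.4}, {"dx": 0, "dy": 0, "dz": 0, "yaw": 0, "fingers": 0.38}, {"dx": 0, "dy": 0, "dz": 0, "yaw": 0, "fingers": 0.35}, {"dx": -0.047, "dy": 0, "dz": -0.1, "yaw": 0, "fingers": 0.35}, {"dx": -0.047, "dy": 0, "dz": -0.1, "yaw": 0, "fingers": 0.35}, {"dx": -0.1, "dy": 0, "dz": -0.05, "yaw": 0, "fingers": 0.35}, {"dx": 0, "dy": 0, "dz": 0, "yaw": 0, "fingers": 0.74}, {"dx": 0, "dy": 0, "dz": 0, "yaw": 0, "fingers": 0.74}, {"dx": 0, "dy": 0, "dz": 0, "yaw": 0, "fingers": 0.74}, {"dx": 0, "dy": 0, "dz": 0, "yaw": 0, "fingers": 0.74}], squeeze=20)

```text
clock: 16.85
position: [0.5893, 0.029, 0.0792]
tool_rot: [-3.141, 0.0, 0.23]
force: [0.1, 0.4, 0.6]
grip_width: 0.0223
finger_force: 0.0
```

Run:
```python
from h import *
s=snap('scene','s6.png')
cv2.imwrite('pics/c6.png',cv2.resize(s[205:295,275:395],(800,600),interpolation=cv2.INTER_CUBIC))
```

```text
(no output)
```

View pics/c6.png

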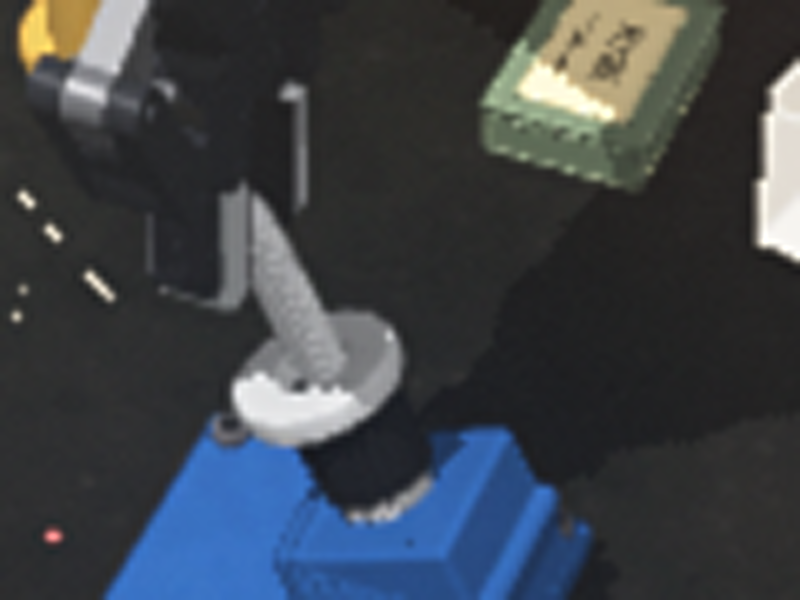

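The washer is at about (320,265), flat against the spacer. I'll press it home along the axis to make sure.

Call:
drive_tool(targets=[{"dx": 0.047, "dy": 0, "dz": 0.1, "yaw": 0, "fingers": 0.74}, {"dx": 0.035, "dy": 0, "dz": 0.08, "yaw": 0, "fingers": 0.74}, {"dx": 0, "dy": 0, "dz": 0, "yaw": 0, "fingers": 0.74}])

```text
clock: 17.2
position: [0.5969, 0.031, 0.0597]
tool_rot: [-3.141, 0.002, 0.23]
force: [1.0, 0.2, -0.3]
grip_width: 0.0218
finger_force: 0.0
```

Call:
drive_tool(targets=[{"dx": 0.009, "dy": 0, "dz": 0.02, "yaw": 0, "fingers": 0.74}, {"dx": 0, "dy": 0, "dz": 0, "yaw": 0, "fingers": 0.74}])

```text
clock: 17.4
position: [0.5982, 0.0311, 0.0593]
tool_rot: [-3.142, 0.0, 0.23]
force: [0.1, -0.8, -0.0]
grip_width: 0.022
finger_force: 0.0
```

Call:
drive_tool(targets=[{"dx": 0.009, "dy": 0, "dz": 0.02, "yaw": 0, "fingers": 0.74}, {"dx": 0, "dy": 0, "dz": 0, "yaw": 0, "fingers": 0.74}])

```text
clock: 17.6
position: [0.5991, 0.0312, 0.0575]
tool_rot: [-3.142, -0.0, 0.23]
force: [0.5, -0.6, 0.3]
grip_width: 0.0225
finger_force: 0.0
```

Call:
drive_tool(targets=[{"dx": 0.009, "dy": 0, "dz": 0.02, "yaw": 0, "fingers": 0.74}, {"dx": 0, "dy": 0, "dz": 0, "yaw": 0, "fingers": 0.74}])

```text
clock: 17.8
position: [0.5999, 0.0314, 0.0553]
tool_rot: [-3.142, 0.0, 0.23]
force: [-0.2, 0.1, -0.7]
grip_width: 0.0219
finger_force: 0.0
```

Call:
drive_tool(targets=[{"dx": 0.009, "dy": 0, "dz": 0.02, "yaw": 0, "fingers": 0.74}, {"dx": 0, "dy": 0, "dz": 0, "yaw": 0, "fingers": 0.74}])

```text
clock: 18.0
position: [0.6008, 0.0317, 0.0533]
tool_rot: [-3.142, 0.0, 0.23]
force: [0.3, 0.9, 0.1]
grip_width: 0.0222
finger_force: 0.0
```

Call:
drive_tool(targets=[{"dx": 0.009, "dy": 0, "dz": 0.02, "yaw": 0, "fingers": 0.74}, {"dx": 0, "dy": 0, "dz": 0, "yaw": 0, "fingers": 0.74}])

```text
clock: 18.2
position: [0.6017, 0.0318, 0.0516]
tool_rot: [3.142, 0.0, 0.23]
force: [-2.1, -0.5, 6.1]
grip_width: 0.0222
finger_force: 3.0
```

Call:
drive_tool(targets=[{"dx": 0.005, "dy": 0, "dz": 0.01, "yaw": 0, "fingers": 0.74}, {"dx": 0, "dy": 0, "dz": 0, "yaw": 0, "fingers": 0.74}])

```text
clock: 18.4
position: [0.6019, 0.0319, 0.0513]
tool_rot: [3.141, 0.001, 0.23]
force: [-8.2, -0.8, 18.7]
grip_width: 0.0222
finger_force: 10.4
```

The force ran along the axis at about 20 N with no further travel, so the washer is seated. Now I'll retract along the axis and go to above the small bushing.

Call:
drive_tool(targets=[{"dx": -0.07, "dy": 0, "dz": -0.15, "yaw": 0, "fingers": 0.74}, {"dx": -0.14, "dy": 0, "dz": -0.3, "yaw": 0, "fingers": 0.7}, {"dx": -0.14, "dy": 0, "dz": -0.3, "yaw": 0, "fingers": 0.6}, {"dx": 0, "dy": 0, "dz": -0.3, "yaw": 0, "fingers": 0.5}, {"dx": -0.04, "dy": -0.276, "dz": 0, "yaw": 0, "fingers": 0.5}, {"dx": -0.04, "dy": -0.276, "dz": 0, "yaw": 0, "fingers": 0.5}, {"dx": -0.04, "dy": -0.276, "dz": 0, "yaw": 0, "fingers": 0.5}, {"dx": -0.04, "dy": -0.276, "dz": 0, "yaw": 0, "fingers": 0.5}, {"dx": -0.04, "dy": -0.276, "dz": 0, "yaw": 0, "fingers": 0.5}, {"dx": -0.04, "dy": -0.276, "dz": 0, "yaw": 0, "fingers": 0.5}, {"dx": -0.04, "dy": -0.276, "dz": 0, "yaw": 0, "fingers": 0.5}, {"dx": -0.04, "dy": -0.276, "dz": 0, "yaw": 0, "fingers": 0.5}, {"dx": -0.04, "dy": -0.276, "dz": 0, "yaw": 0, "fingers": 0.5}, {"dx": 0, "dy": 0, "dz": 0, "yaw": 0, "fingers": 0.5}, {"dx": 0, "dy": 0, "dz": 0, "yaw": 0, "fingers": 0.5}])

```text
clock: 19.9
position: [0.4763, 0.2578, 0.1554]
tool_rot: [3.141, 0.0, 0.231]
force: [0.1, -1.3, -0.7]
grip_width: 0.0426
finger_force: 0.0
```

Call:
drive_tool(targets=[{"dx": 0, "dy": 0, "dz": 0.3, "yaw": 0, "fingers": 0.5}, {"dx": 0, "dy": 0, "dz": 0.4, "yaw": 0, "fingers": 0.5}, {"dx": 0, "dy": 0, "dz": 0.4, "yaw": 0, "fingers": 0.5}, {"dx": 0, "dy": 0, "dz": 0.3, "yaw": 0, "fingers": 0.5}, {"dx": 0, "dy": 0, "dz": 0.15, "yaw": 0, "fingers": 0.5}, {"dx": 0, "dy": 0, "dz": 0.07, "yaw": 0, "fingers": 0.5}, {"dx": 0, "dy": 0, "dz": 0.05, "yaw": 0, "fingers": 0.5}, {"dx": 0, "dy": 0, "dz": 0, "yaw": 0, "fingers": 0.5}])

```text
clock: 20.7
position: [0.4769, 0.2577, -0.011]
tool_rot: [-3.141, -0.001, 0.23]
force: [0.5, -0.7, 0.5]
grip_width: 0.0428
finger_force: 0.0
```

Call:
drive_tool(targets=[{"dx": 0, "dy": 0, "dz": 0, "yaw": 0, "fingers": 0.6}, {"dx": 0, "dy": 0, "dz": 0, "yaw": 0, "fingers": 0.7}, {"dx": 0, "dy": 0, "dz": 0, "yaw": 0, "fingers": 0.8}, {"dx": 0, "dy": 0, "dz": 0, "yaw": 0, "fingers": 0.8}, {"dx": 0, "dy": 0, "dz": 0, "yaw": 0, "fingers": 0.8}], squeeze=20)

```text
clock: 21.2
position: [0.4771, 0.2579, -0.0105]
tool_rot: [-3.141, -0.002, 0.23]
force: [-1.8, -1.0, 8.9]
grip_width: 0.025
finger_force: 19.1
```

Call:
drive_tool(targets=[{"dx": 0, "dy": 0, "dz": -0.1, "yaw": 0, "fingers": 0.8}, {"dx": 0, "dy": 0, "dz": -0.2, "yaw": 0, "fingers": 0.8}, {"dx": 0, "dy": 0, "dz": -0.4, "yaw": 0, "fingers": 0.8}, {"dx": 0, "dy": 0, "dz": -0.4, "yaw": 0, "fingers": 0.8}, {"dx": 0, "dy": 0, "dz": -0.4, "yaw": 0, "fingers": 0.8}, {"dx": 0, "dy": 0, "dz": -0.2, "yaw": 0, "fingers": 0.8}, {"dx": 0.06, "dy": 0.276, "dz": 0, "yaw": 0, "fingers": 0.8}, {"dx": 0.06, "dy": 0.276, "dz": 0, "yaw": 0, "fingers": 0.8}, {"dx": 0.06, "dy": 0.276, "dz": 0, "yaw": 0, "fingers": 0.8}, {"dx": 0.06, "dy": 0.276, "dz": 0, "yaw": 0, "fingers": 0.8}, {"dx": 0.06, "dy": 0.276, "dz": 0, "yaw": 0, "fingers": 0.8}, {"dx": 0.06, "dy": 0.276, "dz": 0, "yaw": 0, "fingers": 0.8}, {"dx": 0.06, "dy": 0.276, "dz": 0, "yaw": 0, "fingers": 0.8}, {"dx": 0.06, "dy": 0.276, "dz": 0, "yaw": 0, "fingers": 0.8}, {"dx": 0.06, "dy": 0.276, "dz": 0, "yaw": 0, "fingers": 0.8}, {"dx": 0, "dy": 0, "dz": 0, "yaw": 0, "fingers": 0.8}, {"dx": 0, "dy": 0, "dz": 0, "yaw": 0, "fingers": 0.8}])

```text
clock: 22.9
position: [0.5855, 0.0278, 0.1591]
tool_rot: [-3.141, -0.0, 0.229]
force: [0.2, -0.3, -0.8]
grip_width: 0.0248
finger_force: 19.8
```

Run:
```python
from h import *
s=snap('scene','s7.png')
o=readout.observe();p=o['position'];print(p,o['grip_width'],o['finger_force'])
b=p+[0,0,.0105]
hs=cv2.cvtColor(s,cv2.COLOR_BGR2HSV);m=cv2.inRange(hs,(12,110,50),(32,255,255))
n,l,st,ce=cv2.connectedComponentsWithStats(m)
for i in range(1,n):
    if st[i][4]>40:print(st[i],ce[i].round(1))
th=np.linspace(0,2*np.pi,60);C=np.c_[np.cos(th),np.sin(th),0*th]
pts=np.vstack([proj('scene',b+.019*C+[0,0,z]) for z in(0,.006)])
print('pred flange',pts.min(0),pts.max(0),'bottom c',proj('scene',[b]))
for z in (.0105,):print('tip',proj('scene',[[.590,.0288,.1296]]))
```

```text
[0.58534734 0.02860476 0.15907592] 0.02488613718074306 19.8112178966403
[277 190  42  31 771] [296.8 208. ]
pred flange [292.05535641 198.85591737] [319.13485068 219.70163597] bottom c [[305.6801143  210.74589558]]
tip [[308.99890621 232.73017291]]
```

Call:
drive_tool(targets=[{"dx": 0.015, "dy": 0, "dz": 0.15, "yaw": 0, "fingers": 0.8}, {"dx": 0, "dy": 0, "dz": 0.15, "yaw": 0, "fingers": 0.8}, {"dx": 0, "dy": 0, "dz": 0.07, "yaw": 0, "fingers": 0.8}, {"dx": 0, "dy": 0, "dz": 0.03, "yaw": 0, "fingers": 0.8}, {"dx": 0, "dy": 0, "dz": 0.03, "yaw": 0, "fingers": 0.8}, {"dx": 0, "dy": 0, "dz": 0, "yaw": 0, "fingers": 0.8}])

```text
clock: 23.55
position: [0.5872, 0.0286, 0.1155]
tool_rot: [-3.142, -0.0, 0.23]
force: [0.1, -0.6, 0.2]
grip_width: 0.0246
finger_force: 19.8
```

Call:
drive_tool(targets=[{"dx": 0, "dy": 0, "dz": 0.03, "yaw": 0, "fingers": 0.8}, {"dx": 0, "dy": 0, "dz": 0, "yaw": 0, "fingers": 0.8}])

```text
clock: 23.75
position: [0.5874, 0.0284, 0.1127]
tool_rot: [3.141, -0.001, 0.23]
force: [1.4, 0.7, 1.8]
grip_width: 0.0246
finger_force: 20.0
```

Call:
drive_tool(targets=[{"dx": -0.02, "dy": 0, "dz": 0.01, "yaw": 0, "fingers": 0.8}, {"dx": -0.02, "dy": 0, "dz": 0.01, "yaw": 0, "fingers": 0.8}, {"dx": 0, "dy": 0, "dz": 0, "yaw": 0, "fingers": 0.8}])

```text
clock: 24.05
position: [0.583, 0.0272, 0.1105]
tool_rot: [3.141, -0.0, 0.23]
force: [2.6, -1.0, 1.0]
grip_width: 0.0246
finger_force: 19.6
```

Call:
drive_tool(targets=[{"dx": -0.02, "dy": 0, "dz": 0.01, "yaw": 0, "fingers": 0.8}, {"dx": -0.02, "dy": 0, "dz": 0.01, "yaw": 0, "fingers": 0.8}, {"dx": 0, "dy": 0, "dz": 0, "yaw": 0, "fingers": 0.8}])

```text
clock: 24.35
position: [0.579, 0.0266, 0.1084]
tool_rot: [-3.141, 0.0, 0.23]
force: [2.6, -1.2, 2.2]
grip_width: 0.0246
finger_force: 19.6
```

Call:
drive_tool(targets=[{"dx": 0.024, "dy": 0, "dz": 0.03, "yaw": 0, "fingers": 0.8}, {"dx": 0.024, "dy": 0, "dz": 0.03, "yaw": 0, "fingers": 0.8}, {"dx": 0, "dy": 0, "dz": 0, "yaw": 0, "fingers": 0.8}])

```text
clock: 24.65
position: [0.5838, 0.028, 0.1017]
tool_rot: [-3.141, 0.001, 0.23]
force: [1.2, 1.1, -0.6]
grip_width: 0.0247
finger_force: 19.8
```

Call:
drive_tool(targets=[{"dx": 0.02, "dy": 0, "dz": 0.03, "yaw": 0, "fingers": 0.8}, {"dx": 0.02, "dy": 0, "dz": 0.03, "yaw": 0, "fingers": 0.8}, {"dx": 0, "dy": 0, "dz": 0, "yaw": 0, "fingers": 0.8}])

```text
clock: 24.95
position: [0.5877, 0.0287, 0.0959]
tool_rot: [-3.141, 0.001, 0.23]
force: [-0.2, 0.7, 0.2]
grip_width: 0.0242
finger_force: 19.8
```

Call:
drive_tool(targets=[{"dx": 0.015, "dy": 0, "dz": 0.03, "yaw": 0, "fingers": 0.8}, {"dx": 0.015, "dy": 0, "dz": 0.03, "yaw": 0, "fingers": 0.8}, {"dx": 0, "dy": 0, "dz": 0, "yaw": 0, "fingers": 0.8}])

```text
clock: 25.25
position: [0.5907, 0.0293, 0.09]
tool_rot: [-3.141, 0.001, 0.23]
force: [-1.0, 0.1, 0.0]
grip_width: 0.0238
finger_force: 19.8
```

Call:
drive_tool(targets=[{"dx": 0.014, "dy": 0, "dz": 0.03, "yaw": 0, "fingers": 0.8}, {"dx": 0.014, "dy": 0, "dz": 0.03, "yaw": 0, "fingers": 0.8}, {"dx": 0, "dy": 0, "dz": 0, "yaw": 0, "fingers": 0.8}])

```text
clock: 25.55
position: [0.5934, 0.03, 0.084]
tool_rot: [-3.141, 0.001, 0.23]
force: [-0.7, -0.2, -0.5]
grip_width: 0.0246
finger_force: 19.8
```

Call:
drive_tool(targets=[{"dx": 0.014, "dy": 0, "dz": 0.03, "yaw": 0, "fingers": 0.8}, {"dx": 0.014, "dy": 0, "dz": 0.03, "yaw": 0, "fingers": 0.8}, {"dx": 0, "dy": 0, "dz": 0, "yaw": 0, "fingers": 0.8}])

```text
clock: 25.85
position: [0.5962, 0.0306, 0.078]
tool_rot: [-3.141, 0.0, 0.23]
force: [-0.3, 0.4, -0.4]
grip_width: 0.0248
finger_force: 19.8
```

Call:
drive_tool(targets=[{"dx": 0.014, "dy": 0, "dz": 0.03, "yaw": 0, "fingers": 0.8}, {"dx": 0.005, "dy": 0, "dz": 0.01, "yaw": 0, "fingers": 0.8}, {"dx": 0, "dy": 0, "dz": 0, "yaw": 0, "fingers": 0.8}])

```text
clock: 26.15
position: [0.598, 0.031, 0.0743]
tool_rot: [-3.142, 0.0, 0.23]
force: [-0.2, 0.4, -0.3]
grip_width: 0.0246
finger_force: 19.8
```

Call:
drive_tool(targets=[{"dx": 0.009, "dy": 0, "dz": 0.02, "yaw": 0, "fingers": 0.8}, {"dx": 0, "dy": 0, "dz": 0, "yaw": 0, "fingers": 0.8}])

```text
clock: 26.35
position: [0.5989, 0.0311, 0.0723]
tool_rot: [3.142, 0.0, 0.23]
force: [-0.7, -1.0, 0.6]
grip_width: 0.0243
finger_force: 19.9
```

Call:
drive_tool(targets=[{"dx": 0.009, "dy": 0, "dz": 0.02, "yaw": 0, "fingers": 0.8}, {"dx": 0, "dy": 0, "dz": 0, "yaw": 0, "fingers": 0.8}])

```text
clock: 26.55
position: [0.599, 0.031, 0.0706]
tool_rot: [3.141, 0.002, 0.23]
force: [-7.6, -2.2, 10.2]
grip_width: 0.0242
finger_force: 20.4
```

Contact came at the expected height (.071), and the force runs along the axis. I'll release, back off, and press the barrel end home.

Call:
drive_tool(targets=[{"dx": 0, "dy": 0, "dz": 0, "yaw": 0, "fingers": 0.6}, {"dx": 0, "dy": 0, "dz": 0, "yaw": 0, "fingers": 0.5}, {"dx": 0, "dy": 0, "dz": 0, "yaw": 0, "fingers": 0.5}, {"dx": -0.07, "dy": 0, "dz": -0.15, "yaw": 0, "fingers": 0.5}, {"dx": -0.07, "dy": 0, "dz": -0.15, "yaw": 0, "fingers": 0.5}, {"dx": -0.1, "dy": 0, "dz": 0, "yaw": 0, "fingers": 0.5}, {"dx": 0, "dy": 0, "dz": 0, "yaw": 0, "fingers": 0.78}, {"dx": 0, "dy": 0, "dz": 0, "yaw": 0, "fingers": 0.78}, {"dx": 0, "dy": 0, "dz": 0, "yaw": 0, "fingers": 0.78}, {"dx": 0.033, "dy": 0, "dz": 0.07, "yaw": 0, "fingers": 0.78}, {"dx": 0.023, "dy": 0, "dz": 0.05, "yaw": 0, "fingers": 0.78}, {"dx": 0, "dy": 0, "dz": 0, "yaw": 0, "fingers": 0.78}])

```text
clock: 27.75
position: [0.5817, 0.0274, 0.0872]
tool_rot: [-3.141, 0.002, 0.23]
force: [-0.5, -0.1, -0.3]
grip_width: 0.0189
finger_force: 0.0
```

Call:
drive_tool(targets=[{"dx": 0.014, "dy": 0, "dz": 0.03, "yaw": 0, "fingers": 0.78}, {"dx": 0, "dy": 0, "dz": 0, "yaw": 0, "fingers": 0.78}])

```text
clock: 27.95
position: [0.5832, 0.0276, 0.0851]
tool_rot: [-3.141, 0.0, 0.23]
force: [0.3, 0.4, 0.0]
grip_width: 0.0187
finger_force: 0.0
```

Call:
drive_tool(targets=[{"dx": 0.009, "dy": 0, "dz": 0.02, "yaw": 0, "fingers": 0.78}, {"dx": 0, "dy": 0, "dz": 0, "yaw": 0, "fingers": 0.78}])

```text
clock: 28.15
position: [0.5842, 0.0278, 0.0834]
tool_rot: [-3.142, 0.0, 0.23]
force: [-0.4, 0.3, -0.1]
grip_width: 0.0191
finger_force: 0.0
```

Call:
drive_tool(targets=[{"dx": 0.014, "dy": 0, "dz": 0.03, "yaw": 0, "fingers": 0.78}, {"dx": 0, "dy": 0, "dz": 0, "yaw": 0, "fingers": 0.78}])

```text
clock: 28.35
position: [0.5855, 0.0281, 0.0802]
tool_rot: [-3.142, 0.0, 0.23]
force: [0.3, -0.5, -0.5]
grip_width: 0.0187
finger_force: 0.0
```

Call:
drive_tool(targets=[{"dx": 0.009, "dy": 0, "dz": 0.02, "yaw": 0, "fingers": 0.78}, {"dx": 0, "dy": 0, "dz": 0, "yaw": 0, "fingers": 0.78}])

```text
clock: 28.55
position: [0.5864, 0.0283, 0.0783]
tool_rot: [-3.142, 0.0, 0.23]
force: [-0.7, 0.4, -0.5]
grip_width: 0.0189
finger_force: 0.0
```

Call:
drive_tool(targets=[{"dx": 0.007, "dy": 0, "dz": 0.015, "yaw": 0, "fingers": 0.78}, {"dx": 0, "dy": 0, "dz": 0, "yaw": 0, "fingers": 0.78}])

```text
clock: 28.75
position: [0.5869, 0.0284, 0.0773]
tool_rot: [3.141, 0.0, 0.23]
force: [-4.7, -0.8, 9.6]
grip_width: 0.0188
finger_force: 5.5
```

Call:
drive_tool(targets=[{"dx": 0.007, "dy": 0, "dz": 0.015, "yaw": 0, "fingers": 0.78}, {"dx": 0, "dy": 0, "dz": 0, "yaw": 0, "fingers": 0.78}])

```text
clock: 28.95
position: [0.5871, 0.0284, 0.0767]
tool_rot: [3.141, 0.001, 0.23]
force: [-15.3, -1.9, 30.6]
grip_width: 0.0184
finger_force: 16.3
```

Contact is firm and along the axis, within 1–2 mm of the predicted height. I'll retract and check.

Call:
drive_tool(targets=[{"dx": -0.07, "dy": 0, "dz": -0.15, "yaw": 0, "fingers": 0.78}, {"dx": -0.14, "dy": 0, "dz": -0.3, "yaw": 0, "fingers": 0.78}, {"dx": -0.1, "dy": 0, "dz": -0.3, "yaw": 0, "fingers": 0.7}, {"dx": -0.3, "dy": 0, "dz": -0.1, "yaw": 0, "fingers": 0.7}, {"dx": -0.4, "dy": 0, "dz": 0, "yaw": 0, "fingers": 0.7}, {"dx": -0.2, "dy": 0, "dz": 0, "yaw": 0, "fingers": 0.7}, {"dx": 0, "dy": 0, "dz": 0, "yaw": 0, "fingers": 0.7}, {"dx": 0, "dy": 0, "dz": 0, "yaw": 0, "fingers": 0.7}])

```text
clock: 29.75
position: [0.4704, 0.001, 0.1609]
tool_rot: [3.141, -0.001, 0.23]
force: [0.2, 0.8, 0.6]
grip_width: 0.0254
finger_force: 0.0
```

Run:
```python
from h import *
s=snap('scene','s8.png');t=snap('top','t8.png');s0=cv2.imread('pics/s0.png')
a=cv2.resize(s[205:295,275:355],(533,600),interpolation=cv2.INTER_CUBIC)
b=cv2.resize(s[190:390,230:430],(267,300),interpolation=cv2.INTER_CUBIC);c=cv2.resize(s0[190:390,230:430],(267,300))
cv2.imwrite('pics/c8.png',np.hstack([a,np.vstack([b,c])]))
seat=np.array([.6155,.033,.077]);ax=np.array([-.4114,-.0965,.9063])
print((proj('scene',[seat+ax*k for k in(0,.008,.014,.038,.058)])-[275,205])*6.667)
```

```text
[[333.02128941 391.85594069]
 [319.02893404 364.99203031]
 [308.45256111 344.68621449]
 [265.43374651 262.09123597]
 [228.69761441 191.55605719]]
```

View pics/c8.png

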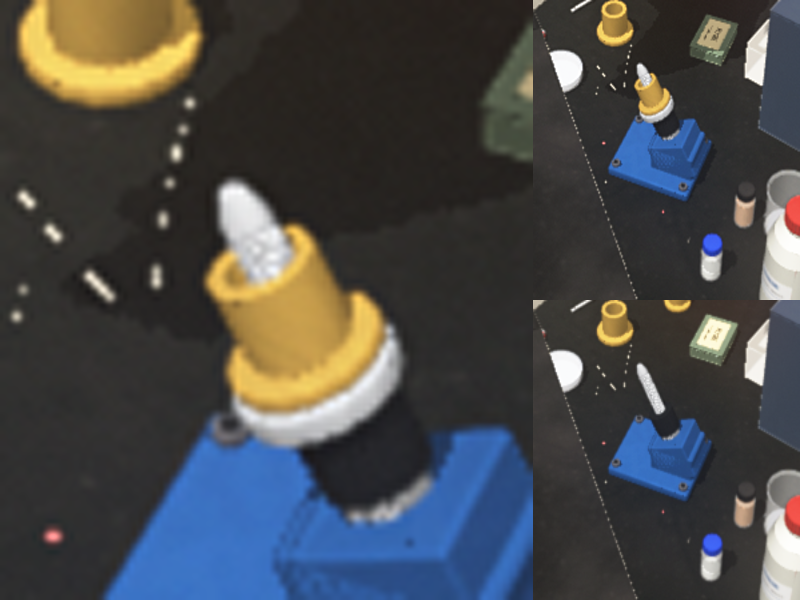

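The picture shows the washer flat on the spacer, the bushing flange against it, and the bolt end clear above. Barrel top is at about (314,244). The vials, tin and dish are where they were, and the gripper is clear. Handing in.

```bash
python3 -c "
from h import *
print(workorder.job_done())"
```

```text
the job is handed in; nothing more can be done
None
```

The job is handed in: the washer is seated on the spacer, the bushing is on flange first against the washer, both are released, the bystanders look undisturbed, and the robot's clock stood at about 30 s; no verdict came back.

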